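Get the pantry lamp going: battery pack in, dimmer knob on and held down

ROBOT

A 7-joint arm with a two-finger parallel gripper is mounted at the origin on the work surface. World frame = base frame: x ahead of the robot, y to its left, z up, the work surface at z = 0. Lengths are in m, angles in rad, forces in N, time in s.
With the tool pointing down it reaches from about 0.425 to 0.95 m from the base axis. Payload 4.7 kg.
Tool frame: the origin (TCP) lies between the finger pads; the fingertips stand 25 mm ahead of it and the grasp point (between the pads) lies 6 mm ahead of it; x points along the fingers, z is the direction in which the jaws open and shut, and the axes are right-handed (so a half turn about x gives the same grasp; the last joint's range is limited). The gripper opens to 85 mm and grips with 20 to 120 N. Pads are 22 mm wide; open, the fingers measure 114 mm over their backs; the gripper's body (76 mm by 85 mm) begins 54 mm behind the grasp point. The pads swing forward as they close: fully open they stand 13 mm farther back than shut.
Start: joints at [-1.26, 0.469, -0.049, 1.532, 0.024, 1.141, -0.082], TCP at [0.225, 0.636, 0.256] pointing down, gripper open.
Joint ranges: [-2.59, 2.59], [-0.33, 1.99], [-1.39, 1.29], [0.1, 2.45], [-1.04, 4.18], [0.21, 1.99], [-2.66, 2.66]. Speed limits (rad/s): [2.57, 2.57, 3.14, 3.14, 3.14, 3.14, 3.14].

INTERFACE

Orientations are given as a 3x3 rotation matrix whose columns are the frame's x, y, z axes.
In Python, from rig import * gives the robot as it stands. Calls block until the motion is done:
- movep(position, orientation): joint-space move of the TCP to a pose.
- move_l(position, attitude=None, feed=0.15, until_force=None): straight line of the TCP; attitude=None keeps the orientation; feed is the mean speed in m/s. With until_force (N) it stops when the force on the tool has changed by that much, and returns True; else False.
- move_joints(angles): joint-space move.
- command_gripper(opening, newtons=None): finger opening in m; newtons is the grip in N (None keeps the last); returns when the fingers have stopped.
- sleep(seconds).
- inverse_kinematics(position, orientation): joint angles nearest the present ones, or None.
- sense(): the state.
- camera(name): name is "scene" or "side" or "wrist"; returns (picture, depth): 420x560x3 uint8, red, green, blue; 420x560 float32, m along the optical axis (not along the pixel's ray), 0 where there is no reading.
- camera_params(name): a dict with "K" (3x3 intrinsics, pixels), "position" and "rotation" of the camera in the world; the wrist camera has in their place "tool_from_camera" (4x4, takes a point from camera to tool coordinates, whose origin is the TCP and whose axes are the tool frame's). Camera axes: x right, y down, z forward; pixel columns grow to the right and rows downward; lengths in m; the calibration is good to about 2 mm. A picture is of the moment at which its call begins: read the wrist's pose just before it. camera_params takes no time and is no camera call.
A pose or a line that the arm cannot do raises Unreachable and nothing moves.
- finish_job(): hands the job in, once; it reports no verdict.
The state is a dict: "time_s": time; "joint_pos": joint angles; "qd": joint speeds; "joint_efforts": joint torques, N m; "position": TCP position; "tcp_rot": TCP orientation; "wrist_force": force on the tool from outside, world axes, zero at the start; "ft_torque": the same for the moment, N m; "finger_gap": finger opening in m.
Only numpy, scipy, OpenCV 4.12 (cv2) and the standard library are available. Lean on these libraries where they do the work, as an engineer would, in place of code of your own. Each camera call takes 0.05 s, during which the arm holds its last target.

TASK

Get the battery lamp working: first slide the flat battery pack on edge all the way down into the slot in the lamp's top and let go of it, then turn the loose dimmer knob so that its socket matches the D-shaped shaft, push it fully onto the shaft and keep pressing it down so that the sprung shaft stays pushed in. Finish while still holding the knob pressed down with the gripper (do not let go), and leave the teapot, the cups and the other things on the shelf standing where they are.

Things in the scene. Friction and masses are not known exactly. Their poses are not given: they have to be found in the camera images.
- pack_center (a point): centre (half-way up) of the loose flat battery pack: black slab 16 mm thick (its x) x 80 mm long (its y) x 58 mm high (its z), about 0.12 kg, standing upright on its long narrow edge on the shelf, brass contact patches near its lower edge. It fits the slot either way round; grasp it across its thickness near the top.
- lamp: the lamp: a grey box 110 mm (its x) x 230 mm (its y) x 55 mm high with a flat top, fixed to the shelf; origin under its centre. A round black lens sticks out 22 mm from its +x face. Slot towards its -y end, shaft towards its +y end.
- slot_mouth (a point): centre of the mouth of the slot in the lamp's top, level with the top, 55 mm above the shelf; axes as the lamp's. The opening is 19 mm (its x) x 84 mm (its y), with a small bevel, and 38 mm deep, straight down (z up). A pack fully home stands 20 mm proud of the top, its centre 9 mm below this point.
- knob_grip (a point): middle of the grip of the loose black dimmer knob, on its axis, 31 mm above its underside; the knob stands upright on the shelf, z up, about 0.05 kg. The grip is a flat upright wing 40 mm long (its x), 12 mm thick (its y), 26 mm high (18 to 44 mm above the underside), on a round skirt 48 mm in diameter, 18 mm high. A nose on the skirt sticks out to 38 mm from the axis along +x.
- knob_socket (a point): centre of the knob's underside, axes as the grip's: mouth of the D-shaped socket, which opens downward, 14 mm deep, 20.4 mm in diameter, its flat 4.7 mm from the axis on the +x side (the side of the nose). About 1.2 mm clearance all round on the shaft. With the knob fully on, this point lies 14 mm below the shaft's tip and the grip point 17 mm above it.
- shaft_tip (a point): centre of the top end of the brass D-shaft standing up from the lamp's top, 115 mm along the slot's +y from the slot mouth; 79 mm above the shelf when not pressed. Diameter 18 mm, bevelled end, 21 mm tall above a steel dial disc 60 mm in diameter. z up; its flat, 3.5 mm from the axis, faces this point's +x, where the disc has a small tooth (out to 41 mm). The knob's x must point along this x.
- dial (a joint): angle of the D-shaft and its dial disc, which turn together: 0 with the flat facing the lamp's +x, positive anticlockwise from above, 1.2 rad either way; turns stiffly (0.12 N m). Any angle will do.
- shaft (a joint): how far the sprung shaft is pressed down, 0 (up) to 0.005 m (hard stop). The spring pushes back with about 2.4 N at first and 8.4 N at the stop, and lifts the shaft again when let go. Pressed in means beyond 0.003.
- teapot: bystander: blue ceramic teapot with lid, 116 mm in diameter, 123 mm high; spout to +y, handle to -y (95 mm from the axis); origin under its centre
- cup_a: bystander: white espresso cup, 62 mm in diameter, 52 mm high, handle at +y; origin under its centre
- cup_b: bystander: white espresso cup, as the other
- spreader: bystander: wooden butter spreader lying flat, 168 mm long along its x, 30 mm wide, 9 mm high; origin near its middle, on the shelf
- sieve: bystander: small steel sieve lying upside down, 100 mm in diameter, 40 mm high, handle along its -x out to 149 mm; origin under the bowl's centre
- jar: bystander: glass jar with steel cap, 68 mm in diameter, 85 mm high; origin under its centre
- egg_cup: bystander: wooden egg cup, 46 mm in diameter, 55 mm high; origin under its centre
Mind the look-alikes: they are no part of the job. There is more than one size of the part that bears pack_center; the job needs the middle-sized.

How it is judged:
On the way, in this order (a step that is already met when the one before it is completed fails the run):
1. the battery pack is fully down in the lamp's slot and let go (z of pack_center in the frame of slot_mouth between -0.014 and -0.006 m and horizontal distance between pack_center and slot_mouth below 0.005 m and angle between the z axis of pack_center and the z axis of slot_mouth, either way round below 0.1 rad and angle between the y axis of pack_center and the y axis of slot_mouth, either way round below 0.12 rad and contact force between the fingers and pack below 0.05 N), for 0.2 s.
2. the knob is fully on the D-shaft, its flat matching (z of knob_grip in the frame of shaft_tip between 0.014 and 0.0205 m and horizontal distance between knob_grip and shaft_tip below 0.004 m and angle between the z axis of knob_grip and the z axis of shaft_tip, either way round below 0.14 rad and angle between the x axis of knob_grip and the x axis of shaft_tip, either way round below 0.25 rad), for 0.2 s.
At the end, for the whole second after the job is handed in: Pack down in the slot (centre 6-14 mm below its mouth, 5 mm sideways, upright); knob fully on the shaft (grip point 14-20.5 mm above the tip, 4 mm sideways, tilt 0.14, flats within 0.25 rad); shaft pressed in over 3 mm; gripper on the knob with over 1 N (all of step 2 and z of pack_center in the frame of slot_mouth between -0.014 and -0.006 m and horizontal distance between pack_center and slot_mouth below 0.005 m and angle between the z axis of pack_center and the z axis of slot_mouth, either way round below 0.1 rad and angle between the y axis of pack_center and the y axis of slot_mouth, either way round below 0.12 rad and value of joint shaft above 0.003 m and contact force between the fingers and knob above 1 N); the arm keeps its last pose, push and grip.
It fails at once if a bystander on the shelf is shoved by more than 3 cm or tipped over (distance of any of teapot, cup_a, cup_b, spreader, sieve, jar, egg_cup from where it was at the start of the episode above 0.03 m or angle between any of teapot, cup_a, cup_b, spreader, sieve, jar, egg_cup's own z axis and vertical above 0.5 rad).
It also fails if it takes over 72 s, if anything falls off the work surface, if the arm or the gripper's body presses on something with over 40 N, if the wrist force passes 120 N, or if a joint passes its speed limit or range.

## Working session

There is one attempt and no reset: what is moved stays moved. The work goes in short steps, each a Python script; the robot and the scene stay as the last script left them, time stands still between calls to the robot, and variables do not carry over. Pictures are saved under pics/ and viewed, and the job is handed in when it is done.

```bash
ls; mkdir -p pics; cat > h.py <<'E'
from rig import *
import numpy as np, cv2
def snap(n,f):
    p,d=camera(n); cv2.imwrite('pics/'+f+'.png',p[:,:,::-1]); np.savez('pics/'+f+'.npz',p=p,d=d); return p,d
E
python3 - <<'E'
from h import *
s=sense(); print(s['time_s'],s['position'],s['tcp_rot'],s['finger_gap'])
for n in ['scene','side','wrist']:
    snap(n,n+'0'); print(n,camera_params(n))
E
```

```text
pics
0.0 [0.22477838 0.6359086  0.25525507] [[-5.70055038e-04 -9.42837375e-01  3.33252696e-01]
 [-1.89542831e-03  3.33253170e-01  9.42835475e-01]
 [-9.99998041e-01 -9.41884804e-05 -1.97705330e-03]] 0.08508614490572261
scene {'K': array([[424.59542112,   0.        , 277.54321811],
       [  0.        , 424.59542112, 207.9588014 ],
       [  0.        ,   0.        ,   1.        ]]), 'position': array([1.49005309, 0.07570195, 0.86882653]), 'rotation': array([[-0.06483571,  0.63740921, -0.76779283],
       [ 0.99789514,  0.04239654, -0.04906961],
       [ 0.00127434, -0.7693582 , -0.63881636]])}
side {'K': array([[535.70202311,   0.        , 284.69647325],
       [  0.        , 535.70202311, 202.25669315],
       [  0.        ,   0.        ,   1.        ]]), 'position': array([ 0.10897029, -1.07782174,  0.74677855]), 'rotation': array([[ 0.92677987, -0.20444567,  0.31508895],
       [-0.37496292, -0.45456571,  0.80794358],
       [-0.02195193, -0.86693251, -0.49794189]])}
wrist {'K': array([[314.44006125,   0.        , 282.3560285 ],
       [  0.        , 314.44006125, 211.34837248],
       [  0.        ,   0.        ,   1.        ]]), 'tool_from_camera': array([[ 4.22352571e-04, -3.11878931e-01,  9.50121757e-01,
        -1.17784686e-01],
       [-1.53540371e-03, -9.50120924e-01, -3.11877975e-01,
         8.07249737e-02],
       [ 9.99998732e-01, -1.32709801e-03, -8.80146085e-04,
         1.37001971e-03],
       [ 0.00000000e+00,  0.00000000e+00,  0.00000000e+00,
         1.00000000e+00]])}
```

View pics/scene0.png

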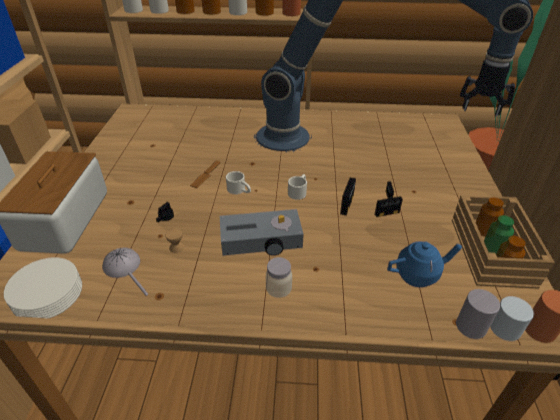

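View pics/side0.png

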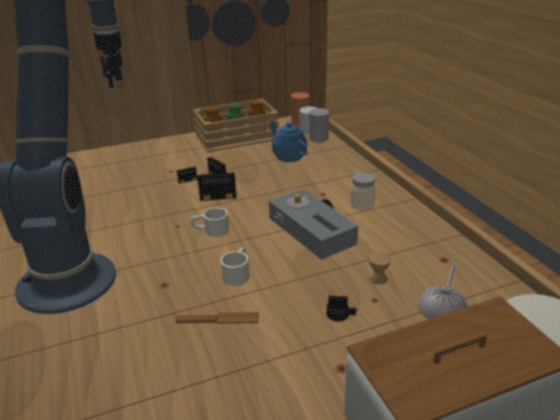

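View pics/wrist0.png

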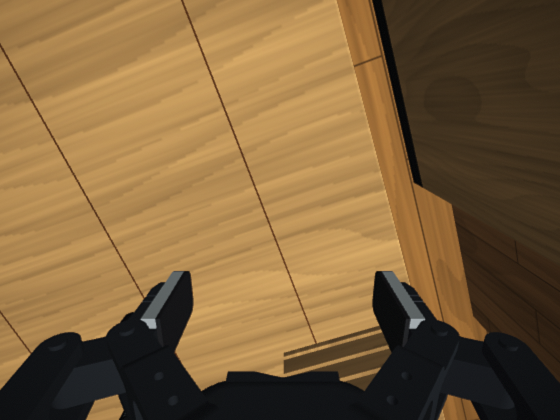

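The scene view shows the lamp at (261,232), the knob at (165,213), and three black slabs at about (348,196), (389,190) and (388,207). I'll measure all three from depth.

```bash
cat >> h.py <<'E'
def cloud(n,f):
    z=np.load('pics/'+f+'.npz'); d=z['d']; c=camera_params(n); K=c['K']
    v,u=np.mgrid[:420,:560]
    P=np.stack([(u-K[0,2])/K[0,0]*d,(v-K[1,2])/K[1,1]*d,d],-1)@c['rotation'].T+c['position']
    return z['p'],d,P
E
python3 - <<'E'
from h import *
for n in ['scene','side']:
    p,d,P=cloud(n,n+'0')
    m=((p.max(2)<60)&(P[...,2]>0.006)&(P[...,2]<0.14)&(P[...,0]>.3)&(P[...,0]<1.1)&(abs(P[...,1])<.5)).astype(np.uint8)
    k,l,st,ce=cv2.connectedComponentsWithStats(m)
    for i in range(1,k):
        if st[i,4]>25:
            Q=P[l==i]; r=cv2.minAreaRect((Q[:,:2]*1000).astype(np.float32)); print(n,ce[i].round(),st[i,4],'ctr',np.round(r[0],1),np.round(r[1],1),round(r[2]),'z',np.percentile(Q[:,2],[1,50,99]).round(3))
    a,b=(300,160) if n=='scene' else (160,140)
    cv2.imwrite(f'pics/z_{n}.png',cv2.resize(p[b:b+75,a:a+120,::-1],None,fx=6,fy=6,interpolation=cv2.INTER_CUBIC))
p,d,P=cloud('scene','scene0')
cv2.imwrite(f'pics/z_lamp.png',cv2.resize(p[195:265,205:315,::-1],None,fx=7,fy=7,interpolation=cv2.INTER_CUBIC))
E
```

```text
scene [347. 196.] 281 ctr [423.2 229.4] [ 20.1 103.6] 73 z [0.009 0.068 0.081]
scene [388. 202.] 457 ctr [416.6 367.8] [ 66.9 147.5] 68 z [0.007 0.039 0.062]
scene [165. 212.] 208 ctr [ 521.9 -336.4] [32.7 56.2] 40 z [0.007 0.022 0.048]
scene [266. 244.] 772 ctr [653.1 -18.9] [ 31.2 224.5] 12 z [0.007 0.033 0.055]
scene [407. 268.] 336 ctr [732.  366.1] [96.8 40.2] 34 z [0.01  0.054 0.093]
scene [451. 251.] 33 ctr [688.9 473.2] [ 6.7 19.2] 9 z [0.06  0.081 0.097]
scene [463. 315.] 170 ctr [867.7 466. ] [29.2  7.6] 17 z [0.009 0.051 0.098]
side [211. 180.] 1266 ctr [412.  290.4] [121.5 195. ] 14 z [0.008 0.043 0.079]
side [327. 202.] 29 ctr [648.8   4.2] [11.9 25.7] 16 z [0.046 0.053 0.057]
side [273. 212.] 41 ctr [514.8  46.4] [ 4.2 29. ] 11 z [0.01  0.033 0.051]
side [309. 238.] 526 ctr [572.1 -70.1] [ 72.4 166.9] 13 z [0.009 0.03  0.052]
side [324. 222.] 47 ctr [605.8 -75.1] [ 4.6 69.4] 14 z [0.04  0.045 0.051]
side [346. 237.] 28 ctr [ 628.9 -139. ] [35.3  6.8] 11 z [0.021 0.037 0.051]
side [339. 308.] 493 ctr [ 507.3 -349.4] [29.  57.5] 57 z [0.006 0.02  0.046]
```

View pics/z_scene.png

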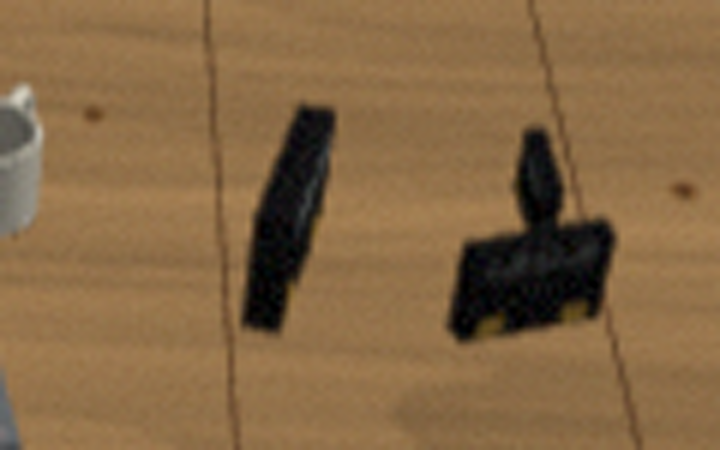

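View pics/z_side.png

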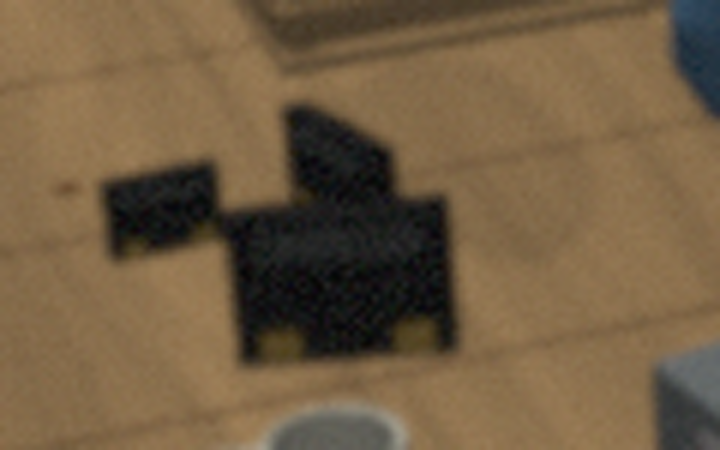

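View pics/z_lamp.png

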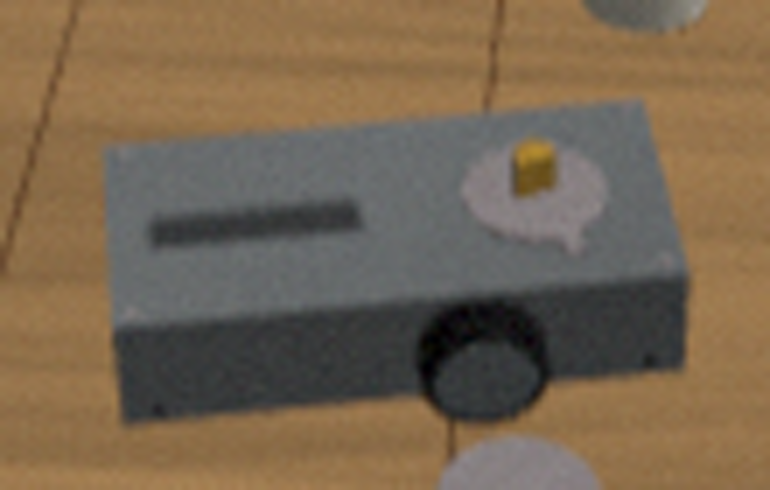

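```bash
python3 - <<'E'
from h import *
p,d,P=cloud('scene','scene0')
def box(a,b,c,e,zmin,zmax,name,mask=None):
    Q=P[c:e,a:b].reshape(-1,3); I=p[c:e,a:b].reshape(-1,3)
    m=(Q[:,2]>zmin)&(Q[:,2]<zmax)&(Q[:,0]>.3)
    if mask is not None: m&=mask(I)
    Q=Q[m]; r=cv2.minAreaRect((Q[:,:2]*1000).astype(np.float32)); print(name,m.sum(),np.round(r[0],1),np.round(r[1],1),round(r[2],1),'z',np.percentile(Q[:,2],[2,50,98]).round(3))
dark=lambda I:I.max(1)<60
box(370,406,196,220,.05,.075,'mid top',dark)
box(370,406,196,220,.006,.075,'mid all',dark)
box(380,395,178,196,.006,.075,'small all',dark)
box(335,360,170,220,.07,.1,'big top',dark)
box(215,308,205,260,.045,.062,'lamp top')
box(150,180,200,225,.006,.06,'knob',dark)
box(245,310,205,260,.064,.09,'shaft')
E
```

```text
mid top 122 [454.  351.2] [17.9 79.6] 19.8 z [0.051 0.058 0.062]
mid all 375 [436.4 362.3] [ 60.9 113.1] 60.1 z [0.008 0.039 0.061]
small all 82 [365.5 367.9] [60.1 11.6] 5.8 z [0.01  0.039 0.047]
big top 134 [421.3 229.9] [19.4 99.6] 74.2 z [0.072 0.077 0.081]
lamp top 2277 [600.2 -29.4] [138.8 230.2] 11.4 z [0.047 0.057 0.061]
knob 208 [ 521.9 -336.4] [32.7 56.2] 39.8 z [0.007 0.022 0.047]
shaft 76 [661.1  29.8] [183.2  37.9] 0.8 z [0.065 0.082 0.089]
```

```bash
cat >> h.py <<'E'
def R(yaw): # jaw direction yaw
    z=np.array([np.cos(yaw),np.sin(yaw),0]); x=np.array([0,0,-1.]); return np.c_[x,np.cross(z,x),z]
def wsnap(f):
    s=sense(); p,d=camera('wrist'); cv2.imwrite('pics/'+f+'.png',p[:,:,::-1]); np.savez('pics/'+f+'.npz',p=p,d=d,pos=s['position'],rot=s['tcp_rot']); return p,d
def wcloud(f):
    z=np.load('pics/'+f+'.npz'); d=z['d']; c=camera_params('wrist'); K=c['K'];T=c['tool_from_camera']
    v,u=np.mgrid[:420,:560]
    ray=np.stack([(u-K[0,2])/K[0,0],(v-K[1,2])/K[1,1],np.ones_like(d)],-1)
    Rw=z['rot']@T[:3,:3]; o=z['pos']+z['rot']@T[:3,3]
    return z['p'],d,(ray*d[...,None])@Rw.T+o, lambda uv,h: onplane(uv,h,K,Rw,o)
def onplane(uv,h,K,Rw,o):
    uv=np.atleast_2d(uv).astype(float); r=np.c_[(uv[:,0]-K[0,2])/K[0,0],(uv[:,1]-K[1,2])/K[1,1],np.ones(len(uv))]@Rw.T
    return o+r*((h-o[2])/r[:,2])[:,None]
E
python3 - <<'E'
from h import *
for y in [.346,.346-np.pi]:
  for P in [(.454,.351),(.6,-.09)]:
    print(y,P,inverse_kinematics([*P,.2],R(y)))
E
```

```text
0.346 (0.454, 0.351) [-0.90385677  0.36230294  0.21988356  1.85159909 -0.09602367  0.93789797
 -0.29492345]
0.346 (0.6, -0.09) [-0.38823252  0.4661861   0.63848879  1.79202947 -0.32603614  0.99064137
  0.72647774]
-2.795592653589793 (0.454, 0.351) [-0.41166349  0.3935527  -0.41150451  1.82223289  0.18781098  0.96406622
  2.58484677]
-2.795592653589793 (0.6, -0.09) [-0.66383694  0.64631817  1.11322393  1.80544957 -0.64740304  1.11031757
 -2.11719586]
```

```bash
python3 - <<'E'
from h import *
movep([.454,.351,.22],R(.346)); wsnap('w1'); print(sense()['time_s'])
p,d,P,f=wcloud('w1')
Q=P[(P[...,2]>.045)&(P[...,2]<.072)&(p.max(2)<70)]
print(len(Q))
E
```

```text
1.575
5417
```

View pics/w1.png

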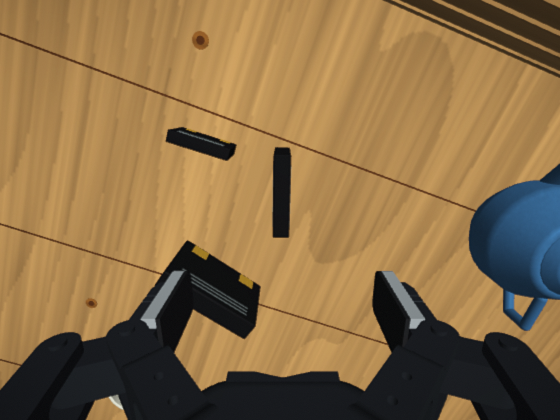

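The wrist view shows the upright pack at (282,193), the small one at (200,143), and the big one at (215,290) beside the left finger.

```bash
python3 - <<'E'
from h import *
p,d,P,f=wcloud('w1')
S=np.zeros((420,560),bool); S[135:245,262:305]=1
m=S&(p.max(2)<70)
print(np.percentile(P[m][:,2],[2,20,50,80,98]).round(4))
t=m&(P[...,2]>.05)
Q=P[t]; r=cv2.minAreaRect((Q[:,:2]*1000).astype(np.float32)); print(r,np.median(Q[:,2]),t.sum())
c=max(cv2.findContours(t.astype(np.uint8),0,1)[0],key=cv2.contourArea)
W=f(c[:,0,:],.058); r=cv2.minAreaRect((W[:,:2]*1000).astype(np.float32)); print(r)
cv2.imwrite('pics/z1.png',cv2.resize(p[135:245,240:325,::-1],None,fx=5,fy=5))
E
```

```text
[0.0245 0.0575 0.0581 0.0588 0.0596]
((444.4903869628906, 374.4921875), (15.29078483581543, 117.27059173583984), 19.290136337280273) 0.05822170299382978 1386
((450.67340087890625, 357.08953857421875), (15.24173355102539, 79.2669906616211), 19.422372817993164)
```

View pics/z1.png

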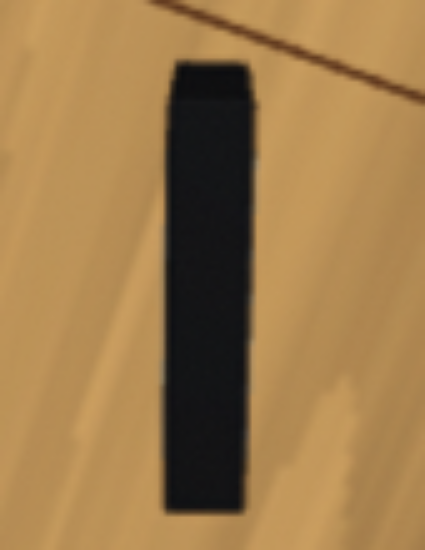

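```bash
python3 - <<'E'
from h import *
c=[.4507,.3571]; a=np.deg2rad(19.4)
command_gripper(.05,40)
movep([*c,.12],R(a)); 
print(move_l([*c,.063],feed=.08,until_force=8))
command_gripper(.0,40); s=sense(); print(s['finger_gap'],s['position'],s['time_s'])
move_l([*c,.27],feed=.2)
# rough lamp centre -> camera looking
p,d,P=cloud('scene','scene0')
m=(P[...,2]>.05)&(P[...,2]<.06)&(P[...,0]>.5)&(P[...,0]<.72)&(abs(P[...,1]+.03)<.15)&(p.max(2)-p.min(2)<40)&(p.max(2)>60)
Q=P[m];r=cv2.minAreaRect((Q[:,:2]*1000).astype(np.float32)); print(r)
print(sense()['finger_gap'])
E
```

```text
False
0.015012379046104975 [0.45094223 0.35737358 0.06355474] 3.7667
((589.8374633789062, -31.223777770996094), (116.5009994506836, 230.51190185546875), 10.968181610107422)
0.015207064529336952
```

```bash
python3 - <<'E'
from h import *
a=np.deg2rad(11); yv=np.array([-np.sin(a),np.cos(a)])
t=np.array([.59,-.031])-.115*yv
movep([*t,.27],R(a)); wsnap('w2'); print(sense()['time_s'],sense()['position'])
E
```

```text
6.9083 [ 0.61236573 -0.14198947  0.26980081]
```

View pics/w2.png

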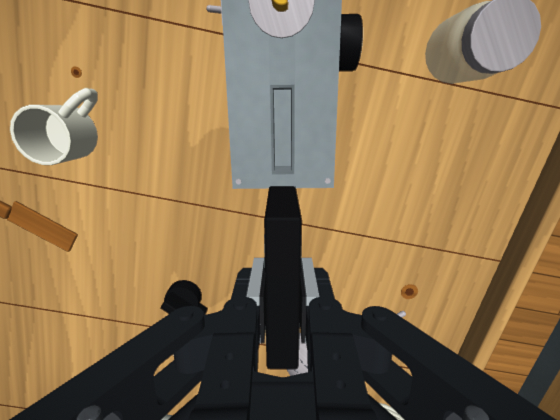

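The slot is at about (283,130), directly ahead of the held pack. I'll measure its outline and the lamp's edges.

```bash
python3 - <<'E'
from h import *
p,d,P,f=wcloud('w2')
cv2.imwrite('pics/z2.png',cv2.resize(p[75:185,215:355,::-1],None,fx=5,fy=5,interpolation=cv2.INTER_CUBIC))
g=cv2.cvtColor(p,cv2.COLOR_RGB2GRAY)
for v in (100,130,160): print(v,g[v,262:305], (P[v,262:305,2]*1000).round().astype(int))
print(g[76:100,282],g[165:192,282]); print((P[76:100,282,2]*1000).round(),(P[165:192,282,2]*1000).round())
# lamp top edges
top=((abs(P[...,2]-.055)<.006)&(p.max(2).astype(int)-p.min(2)<45)&(p.max(2)>70)); top[:, :215]=0; top[:,350:]=0; top[195:]=0
L=[];Rr=[]
for v in range(5,183,3):
    if 25<v<80: pass
    u=np.where(top[v])[0]; L.append((u[0],v)); Rr.append((u[-1],v))
for E_ in (L,Rr):
    W=f(np.array(E_),.055)[:,:2]
    vx,vy,x,y=cv2.fitLine((W*1000).astype(np.float32),cv2.DIST_HUBER,0,.01,.01).ravel(); s=np.sign(vy); print('edge dir yaw',np.degrees(np.arctan2(-vx*s,vy*s)),x,y)
E
```

```text
100 [146 147 147 148 148 148 148 145 129 116 107  80 143 146 145 145 144 143
 142 142 141 141 141 141 143 143 142 144 131  68 104 112 127 146 146 145
 145 145 144 144 143 144 143] [55 55 55 55 55 56 55 55 56 53 52 35 18 17 16 17 17 18 17 16 19 17 18 17
 18 18 17 17 17 34 54 54 55 55 54 55 54 56 57 56 56 54 56]
130 [146 146 147 145 145 146 146 145 138 115 108  86 107 143 145 145 144 143
 142 142 140 141 141 141 141 142 144 144 131  70 106 113 129 144 145 145
 146 144 145 146 146 146 146] [55 56 54 54 55 55 56 55 55 54 53 52 18 19 17 16 18 16 17 17 16 17 18 17
 16 18 17 17 17 34 53 55 55 56 54 54 54 55 56 55 57 54 55]
160 [144 145 144 145 145 145 145 145 144 135 118 107  81 140 144 143 143 143
 141 141 141 141 141 141 141 142 145 144 133  84 108 116 132 146 146 145
 144 144 144 143 144 142 143] [55 56 56 56 55 56 54 56 56 55 53 53 37 18 17 18 17 17 18 17 17 17 17 16
 17 19 18 17 18 34 54 54 55 54 55 56 56 55 55 56 55 55 56]
[146 146 147 146 144 145 143 143 138 112 108  89  49  76 142 145 143 143
 141 142 143 141 141 141] [135 115 114 115 114 114 113 114 116 130 141 141 142 141 143 143 144 145
 145 145 132  51  16  15  17  18  17]
[54. 54. 55. 55. 54. 57. 55. 54. 55. 55. 54. 52. 42. 24. 18. 17. 17. 18.
 16. 16. 17. 17. 19. 16.] [ 17.  20.  27.  34.  39.  46.  51.  54. 388.  55.  55.  55.  56.  56.
  56.  56.  55.  55.  54.  54.  54. 209. 212. 213. 216. 218. 221.]
edge dir yaw 11.572168 540.48267 -61.146347
edge dir yaw 11.472611 647.46265 -40.220554
```

View pics/z2.png

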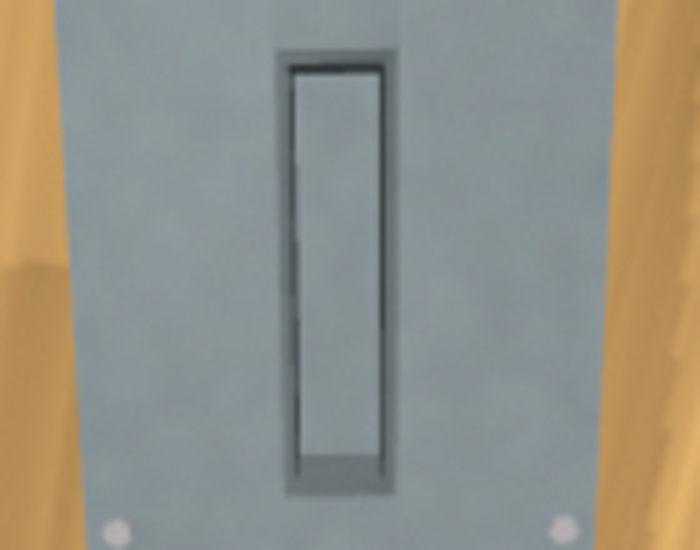

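```bash
python3 - <<'E'
from h import *
p,d,P,f=wcloud('w2')
W=f(np.array([(269.9,84.6),(294.1,84.6),(293.7,173.6),(271.7,173.6)]),.055)[:,:2]
print(W.round(4)); 
for i in range(4): print(np.linalg.norm(W[i]-W[(i+1)%4]).round(4))
c=W.mean(0); a=W[:2].mean(0)-W[2:].mean(0); print('slot',c,'yaw',np.degrees(np.arctan2(-a[0],a[1])))
z=np.load('pics/w2.npz'); s=z['rot'];
Q=(P-z['pos'])@s   # tool coords
g=p.max(2)
for v in range(190,250,8):
    u=np.where((g[v,255:310]<60)&(d[v,255:310]<.3))[0]+255
    ul,ur=u[0],u[-1]; um=(ul+ur)//2
    K=camera_params('wrist')['K']; D=d[v,um]; T=camera_params('wrist')['tool_from_camera']
    e=[(T[:3,:3]@(np.array([(x-K[0,2])/K[0,0],(v-K[1,2])/K[1,1],1])*D)+T[:3,3]) for x in (ul-.5,ur+.5)]
    print(v,ul,ur,D.round(4),np.round(e,4).tolist())
E
```

```text
[[ 0.5803 -0.0426]
 [ 0.6037 -0.038 ]
 [ 0.6213 -0.1249]
 [ 0.5982 -0.1294]]
0.0238
0.0886
0.0236
0.0886
slot [ 0.60087419 -0.08373878] yaw 11.534146151621059
190 269 295 0.1751 [[0.0522, 0.0383, -0.0076], [0.0522, 0.0382, 0.0074]]
198 268 296 0.1593 [[0.0356, 0.0383, -0.0074], [0.0356, 0.0383, 0.0073]]
206 267 298 0.1455 [[0.0212, 0.0386, -0.0072], [0.0212, 0.0386, 0.0076]]
214 266 299 0.1342 [[0.0093, 0.0387, -0.007], [0.0093, 0.0387, 0.0075]]
222 265 300 0.132 [[0.0062, 0.0362, -0.0074], [0.0062, 0.0362, 0.0078]]
230 265 300 0.1324 [[0.0055, 0.0329, -0.0074], [0.0055, 0.0328, 0.0078]]
238 265 300 0.1331 [[0.0051, 0.0294, -0.0074], [0.0051, 0.0294, 0.0078]]
246 265 300 0.1347 [[0.0055, 0.0255, -0.0075], [0.0056, 0.0255, 0.0079]]
```

```bash
python3 - <<'E'
from h import *
p,d,P,f=wcloud('w2')
cv2.imwrite('pics/z3.png',cv2.resize(cv2.convertScaleAbs(p[178:380,235:335,::-1],alpha=2.5),None,fx=3.0,fy=3.0,interpolation=cv2.INTER_CUBIC))
E
```

```text
(no output)
```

View pics/z3.png

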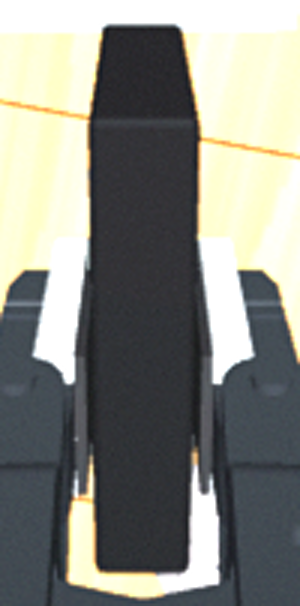

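```bash
python3 - <<'E'
from h import *
a=np.deg2rad(11.53); yv=np.array([-np.sin(a),np.cos(a)])
t=np.array([.60087,-.08374])+.0015*yv
movep([*t,.16],R(a)); move_l([*t,.124],feed=.1)
s=sense(); print(s['position'],s['wrist_force'],s['time_s'])
r=move_l([*t,.084],feed=.04,until_force=6)
s=sense(); print(r,s['position'],s['wrist_force'],s['time_s'],s['finger_gap'])
snap('side','side1'); wsnap('w3')
E
```

```text
[ 0.60100209 -0.08300339  0.12448702] [ 1.40695308 -0.32735181 -1.81226201] 7.9917
False [ 0.60079486 -0.08235088  0.08425489] [-1.68565167 -0.48467282 -1.46058127] 9.1417 0.015392780193721362
```

View pics/side1.png

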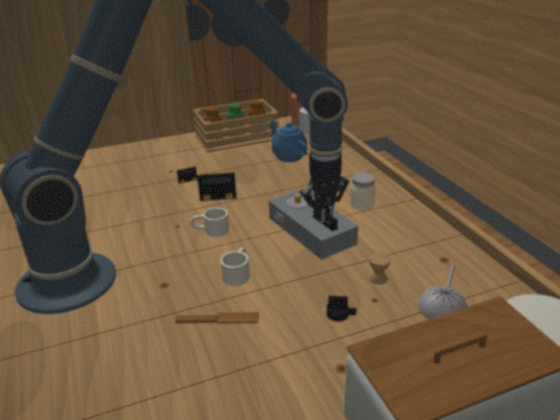

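View pics/w3.png

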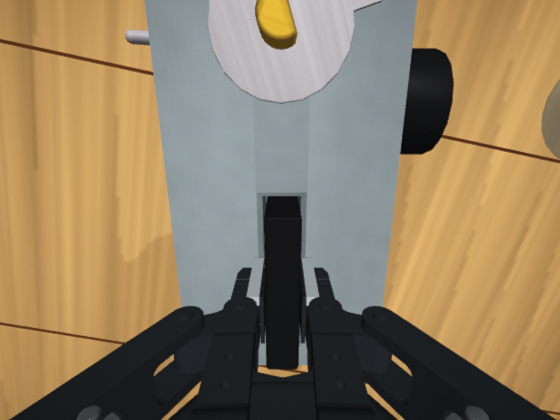

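```bash
python3 - <<'E'
from h import *
command_gripper(.035,40)
s=sense();q=s['position']; move_l([q[0],q[1],.125],feed=.15)
command_gripper(0,40)
r=move_l([q[0],q[1],.097],feed=.04,until_force=8); s=sense(); print(r,s['position'],s['wrist_force'],s['time_s'])
a=np.deg2rad(11.53); yv=np.array([-np.sin(a),np.cos(a)])
t=q[:2]+.04*yv
move_l([q[0],q[1],.13],feed=.2)
movep([*t,.2],R(a)); wsnap('w4'); print(sense()['time_s'])
E
```

```text
True [ 0.60061373 -0.08215214  0.10014828] [-0.83983091  0.55738892  4.56650068] 11.025
11.7917
```

View pics/w4.png

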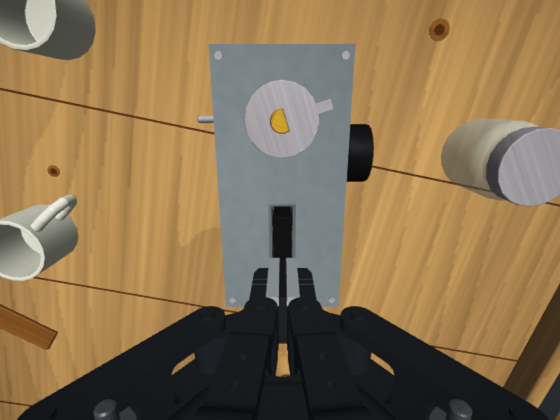

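Pack contact came at TCP 0.100, so its top is at 0.075 and it is fully home. The dial is at (282,118) with its tooth at (324,105). I'll measure the dial and shaft.

```bash
python3 - <<'E'
from h import *
p,d,P,f=wcloud('w4')
H=P[...,2]
for z in ((P[60:180,235:330]),): pass
cv2.imwrite('pics/z4.png',cv2.resize(p[70:165,235:345,::-1],None,fx=7,fy=7,interpolation=cv2.INTER_CUBIC))
yel=(p[...,0].astype(int)-p[...,2]>60)&(H>.06); yel[:, :260]=0; yel[:,300:]=0; yel[:95]=0;yel[140:]=0
print(yel.sum(), np.percentile(H[yel],[5,50,95]))
t=yel&(H>.0745)
c=max(cv2.findContours(t.astype(np.uint8),0,1)[0],key=cv2.contourArea)[:,0,:]
W=f(c,.079)[:,:2]; print('tip rect',cv2.minAreaRect((W*1000).astype(np.float32)))
vv,uu=np.where(t); Wt=f(np.c_[uu,vv],.079)[:,:2]; print('tip centroid',Wt.mean(0))
# tip contour fit circle on arc handled below
np.save('pics/tipW.npy',W)
sat=p.max(2).astype(int)-p.min(2)
print(p[118,245:260],p[90,230:236],p[105,318:334])
print(H[118,240:262].round(4))
E
```

```text
331 [0.07720303 0.07905104 0.08018193]
tip rect ((575.16650390625, 27.87323760986328), (11.691755294799805, 16.93522834777832), 29.062551498413086)
tip centroid [0.57570162 0.02823769]
[[158 153 158]
 [163 160 164]
 [165 162 166]
 [167 163 167]
 [167 163 166]
 [168 164 167]
 [168 163 167]
 [167 163 166]
 [168 164 167]
 [170 165 169]
 [168 165 167]
 [165 162 166]
 [164 159 164]
 [163 159 163]
 [164 159 163]] [[126 136 138]
 [125 135 139]
 [125 135 139]
 [124 135 138]
 [123 133 137]
 [123 132 136]] [[167 162 166]
 [167 163 166]
 [167 163 167]
 [167 163 167]
 [166 164 168]
 [167 163 167]
 [166 163 167]
 [167 164 168]
 [168 163 167]
 [168 164 169]
 [168 164 168]
 [169 165 167]
 [170 166 168]
 [167 163 166]
 [144 148 151]
 [119 129 132]]
[0.0549 0.055  0.0556 0.0556 0.055  0.0575 0.0577 0.0577 0.0576 0.0585
 0.0579 0.0577 0.0596 0.0584 0.058  0.0593 0.0587 0.0586 0.0577 0.0585
 0.0589 0.0585]
```

View pics/z4.png

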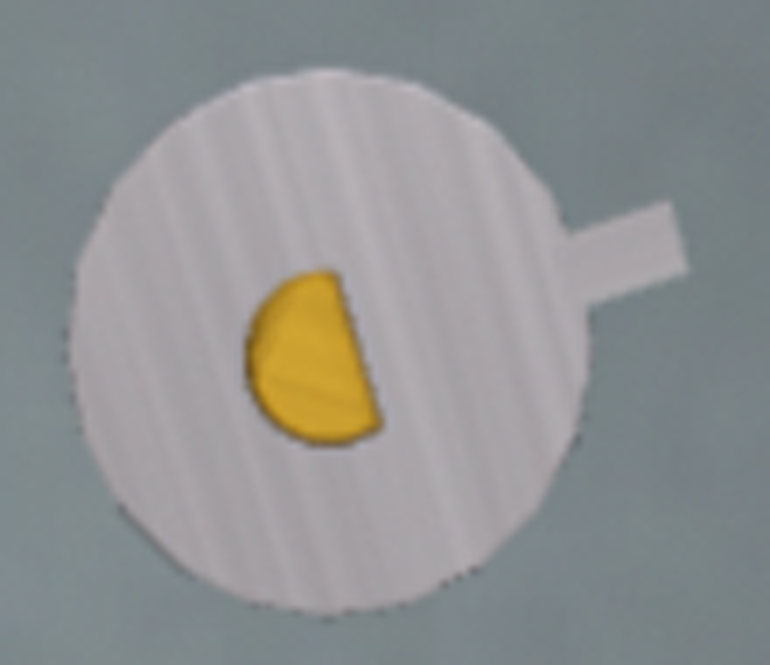

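```bash
python3 - <<'E'
from h import *
p,d,P,f=wcloud('w4')
m=((p[...,0].astype(int)-p[...,1])>-2); m[:, :236]=0; m[:,345:]=0; m[:72]=0; m[165:]=0
m=m.astype(np.uint8); m=cv2.morphologyEx(m,cv2.MORPH_CLOSE,np.ones((3,3)))
k,l,st,ce=cv2.connectedComponentsWithStats(m); i=1+np.argmax(st[1:,4]); print(st[i])
c=max(cv2.findContours((l==i).astype(np.uint8),0,1)[0],key=cv2.contourArea)[:,0,:]
W=f(c,.058)[:,:2]*1000
o=np.array([577.6,29.1])
r=np.hypot(*(W-o).T); a=W[r<34]
A=np.c_[2*a,np.ones(len(a))]; s=np.linalg.lstsq(A,(a**2).sum(1),rcond=None)[0]; print('disc',s[:2],np.sqrt(s[2]+s[:2]@s[:2]))
vv,uu=np.where(l==i); Q=f(np.c_[uu,vv],.058)[:,:2]*1000-s[:2]; t=Q[np.hypot(*Q.T)>33]; print('tooth',np.degrees(np.arctan2(*t.mean(0)[::-1])),np.hypot(*t.T).max(),len(t))
E
```

```text
[ 245   80   88   78 4699]
disc [577.79034072  29.11307171] 29.377453552376295
tooth 29.402956421468556 40.563102093468046 104
```

```bash
python3 - <<'E'
from h import *
command_gripper(.06,40)
movep([.515,-.343,.22],R(0)); wsnap('w5'); print(sense()['time_s'])
E
```

```text
13.625
```

View pics/w5.png

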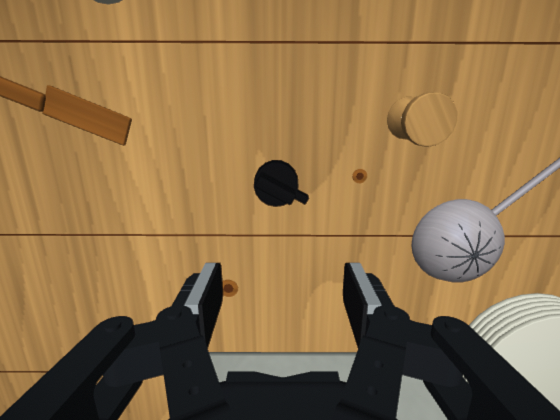

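```bash
python3 - <<'E'
from h import *
p,d,P,f=wcloud('w5')
H=P[...,2]; m=(p.max(2)<60); m[:, :240]=0; m[:,325:]=0; m[:150]=0; m[225:]=0
w=m&(H>.036); print(w.sum(),np.percentile(H[w],[5,50,95]))
vv,uu=np.where(w); W=f(np.c_[uu,vv],.044)[:,:2]*1000; print('wing',cv2.minAreaRect(W.astype(np.float32)),W.mean(0))
s=m&(H>.008)&(H<.03); c=max(cv2.findContours((m).astype(np.uint8),0,1)[0],key=cv2.contourArea)[:,0,:]
W=f(c,.018)[:,:2]*1000; np.set_printoptions(suppress=True)
o=W.mean(0)
for _ in range(6):
    r=np.hypot(*(W-o).T); a=W[abs(r-24)<2.5] 
    A=np.c_[2*a,np.ones(len(a))]; q=np.linalg.lstsq(A,(a**2).sum(1),rcond=None)[0]; o=q[:2]
r=np.hypot(*(W-o).T);print('skirt',o,np.sqrt(q[2]+o@o),len(a),r.max()); t=(W-o)[r>32]; print('nose',np.degrees(np.arctan2(*t.mean(0)[::-1])))
cv2.imwrite('pics/z5.png',cv2.resize(cv2.convertScaleAbs(p[150:225,235:325,::-1],alpha=3),None,fx=8,fy=8,interpolation=cv2.INTER_CUBIC))
for nz in (-27,):
  for off in (90,-90):
    print(off,inverse_kinematics([.51,-.34,.15],R(np.deg2rad(nz+off))),inverse_kinematics([.5777,.0292,.15],R(np.deg2rad(29.3+off))))
E
```

```text
547 [0.03929697 0.04388902 0.04527215]
wing ((514.2185668945312, -331.11419677734375), (23.08781623840332, 45.2437629699707), 61.381752014160156) [ 509.06598768 -333.80208356]
skirt [ 509.7692788  -333.72652591] 23.605110549808515 118 36.42706199681412
nose -29.091034345112575
90 [ 0.24315221  0.49403416  0.37511267  1.8095296  -0.22729596  0.88033508
  1.82267535] [-0.23180694  0.42690836  0.14064879  1.8813015  -0.0781255   0.83862989
  2.03082525]
-90 [-0.20677117  0.74275648  1.11212186  1.83343425 -0.76347792  1.06965845
 -0.83758961] [-0.74495934  0.55634164  0.85978913  1.90961316 -0.52780045  0.91816318
 -0.68578827]
```

View pics/z5.png

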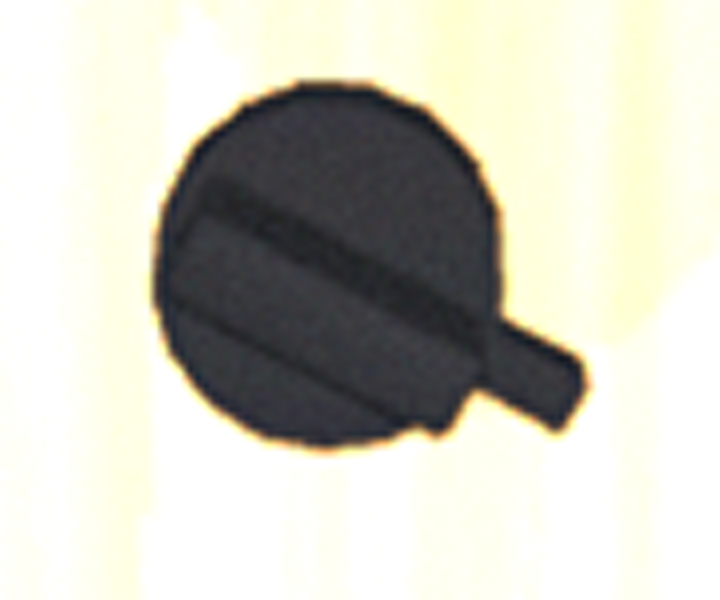

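```bash
python3 - <<'E'
from h import *
p,d,P,f=wcloud('w5')
c=np.array([(205,212),(480,362),(440,435),(165,297)])/8+[235,150]-.45
W=f(c,.044)[:,:2]*1000; print(W,W.mean(0)); 
for i in range(4):
    e=W[(i+1)%4]-W[i]; print(np.linalg.norm(e),np.degrees(np.arctan2(e[1],e[0])))
E
```

```text
[[ 494.94245134 -320.37193701]
 [ 527.76381522 -338.68559414]
 [ 523.01737344 -347.89541932]
 [ 489.94453448 -330.70932867]] [ 508.91704362 -334.41556979]
37.58499653268507 -29.160633403692604
10.360964698474339 -117.2650934410757
37.27162980835974 152.5416424582642
11.482196626735458 64.19718551023205
```

```bash
python3 - <<'E'
from h import *
a=np.deg2rad(61.3); c=[.5093,-.3341]
command_gripper(.04,80)
movep([*c,.13],R(a)); r=move_l([*c,.0465],feed=.08,until_force=6)
s=sense(); print(r,s['position'],s['wrist_force'])
command_gripper(0,80); s=sense(); print(s['finger_gap'],s['position'],s['wrist_force'],s['time_s'])
move_l([*c,.20],feed=.2)
b=np.deg2rad(119.3); movep([.5777,.0292,.22],R(b)); s=sense(); print(s['finger_gap'],s['position'],s['tcp_rot'],s['time_s'])
wsnap('w6')
E
```

```text
False [ 0.50967058 -0.33438119  0.04703856] [-0.3976503   0.6132076  -0.03225437]
0.010565595483073184 [ 0.50968776 -0.33436154  0.04724719] [-0.256381    0.90952555  4.32930565] 16.4417
0.01049225259590894 [0.57777276 0.02677923 0.21984454] [[-1.99880482e-04 -8.73902588e-01 -4.86101045e-01]
 [-1.34393634e-03 -4.86100381e-01  8.73901947e-01]
 [-9.99999077e-01  8.27964799e-04 -1.07730746e-03]] 18.7417
```

View pics/w6.png

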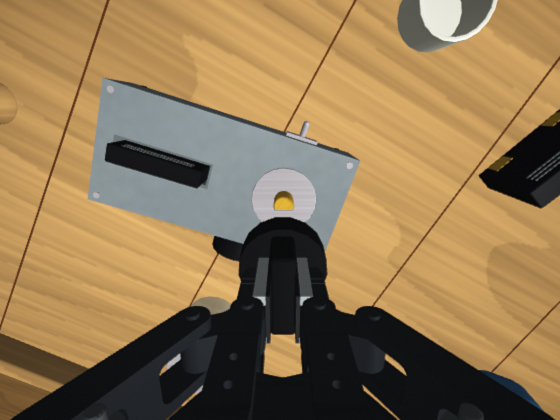

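```bash
python3 - <<'E'
from h import *
s=sense(); print(s['position'],s['time_s'])
p,d,P,f=wcloud('w6'); z=np.load('pics/w6.npz'); Q=(P-z['pos'])@z['rot']*1000
m=(p.max(2)<60); m[:,:225]=0; m[:,342:]=0; m[:205]=0; m[300:]=0
np.set_printoptions(suppress=True,precision=1,linewidth=150)
for v in range(214,275,4):
    print(v,Q[v,284], end=' | ')
    u=np.where(m[v]&(Q[v,:,0]>20)&(Q[v,:,0]<60))[0]
    if len(u): print(u[0],Q[v,u[0]+1],u[-1],Q[v,u[-1]-1])
    else: print()
cv2.imwrite('pics/z6.png',cv2.resize(cv2.convertScaleAbs(p[160:290,225:345,::-1],alpha=2.5),None,fx=5,fy=5,interpolation=cv2.INTER_CUBIC))
E
```

```text
[0.57777943 0.02670128 0.21984494] 18.7917
214 [161.  -14.6   2.7] | 
218 [45.7 22.   2.1] | 273 [46.4 21.8 -3.4] 292 [45.6 22.1  6. ]
222 [38.8 22.2  2.1] | 262 [45.2 19.9 -9.5] 303 [46.4 19.4 12.1]
226 [32.4 22.4  2. ] | 256 [ 45.5  17.4 -12.9] 308 [43.8 18.  14.7]
230 [29.  21.5  2. ] | 252 [ 43.6  15.8 -15. ] 313 [42.5 16.2 17.4]
234 [28.7 19.5  2. ] | 248 [ 44.3  13.1 -17.4] 316 [40.8 14.5 18.9]
238 [25.2 18.8  2. ] | 246 [ 40.8  12.2 -18.1] 318 [37.8 13.4 19.7]
242 [20.8 18.6  2. ] | 244 [ 39.8  10.3 -19.2] 320 [35.5 12.1 20.6]
246 [17.  18.2  2. ] | 242 [ 39.6   8.  -20.3] 322 [35.7  9.7 21.8]
250 [12.2 18.5  1.9] | 242 [ 32.4   9.  -19.4] 323 [31.4  9.4 21.8]
254 [ 7.4 18.8  1.9] | 241 [ 28.1   8.8 -19.4] 324 [30.2  7.7 22.2]
258 [ 4.6 18.3  1.9] | 240 [ 29.6   5.8 -20.3] 325 [28.5  6.2 22.6]
262 [ 2.8 17.2  1.9] | 240 [ 28.6   4.  -20.2] 325 [29.6  3.4 22.9]
266 [ 4.2 14.6  1.9] | 239 [ 29.9   1.  -21. ] 325 [29.6  1.1 22.9]
270 [ 1.8 14.   1.9] | 239 [ 30.4  -1.7 -21.2] 325 [29.2 -1.1 23. ]
274 [ 3.1 11.3  1.9] | 239 [ 28.5  -3.  -21. ] 326 [28.4 -3.  23.5]
```

View pics/z6.png

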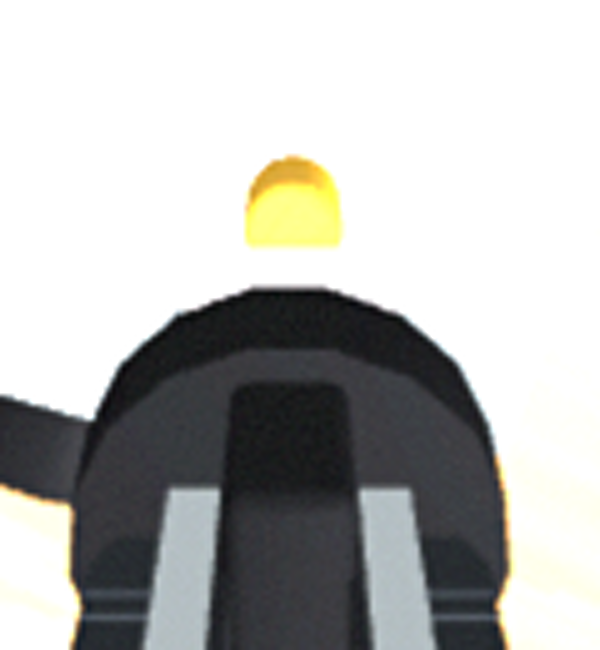

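```bash
python3 - <<'E'
from h import *
for i in range(2): print(camera_params('wrist'))
s=sense(); print(s['position'],s['time_s'],s['joint_pos']); print(inverse_kinematics([.5777,.0292,.22],R(np.deg2rad(119.3))))
E
```

```text
{'K': array([[314.44006125,   0.        , 282.3560285 ],
       [  0.        , 314.44006125, 211.34837248],
       [  0.        ,   0.        ,   1.        ]]), 'tool_from_camera': array([[-3.98356500e-04, -3.11869000e-01,  9.50125028e-01,
        -1.17784379e-01],
       [-1.53598844e-03, -9.50123791e-01, -3.11869238e-01,
         7.95565232e-02],
       [ 9.99998741e-01, -1.58361620e-03, -1.00539191e-04,
         1.22184394e-03],
       [ 0.00000000e+00,  0.00000000e+00,  0.00000000e+00,
         1.00000000e+00]])}
{'K': array([[314.44006125,   0.        , 282.3560285 ],
       [  0.        , 314.44006125, 211.34837248],
       [  0.        ,   0.        ,   1.        ]]), 'tool_from_camera': array([[-3.98356500e-04, -3.11869000e-01,  9.50125028e-01,
        -1.17784379e-01],
       [-1.53598844e-03, -9.50123791e-01, -3.11869238e-01,
         7.95565232e-02],
       [ 9.99998741e-01, -1.58361620e-03, -1.00539191e-04,
         1.22184394e-03],
       [ 0.00000000e+00,  0.00000000e+00,  0.00000000e+00,
         1.00000000e+00]])}
[0.57777943 0.02670128 0.21984494] 18.7917 [-0.2191885   0.34544228  0.12675516  1.81661067 -0.05007584  0.98301365
  2.00609821]
[-0.2210099   0.34519747  0.1242728   1.81641323 -0.05042345  0.98302677
  2.00615501]
```

```bash
cat > meas.py <<'E'
from h import *
def shaft_rel(f):
    p,d,P,_=wcloud(f); z=np.load('pics/'+f+'.npz')
    Q=(P-z['pos'])@z['rot']*1000; H=P[...,2]
    yel=(p[...,0].astype(int)-p[...,2]>60)&(p[...,0]>130)&(H>.07)&(H<.09)&(p[...,1]>90); yel[:,:250]=0; yel[:,320:]=0; yel[:150]=0;yel[225:]=0
    T=Q[yel]; print('n',len(T),'H',np.percentile(H[yel],[5,50,95]))
    r=cv2.minAreaRect(T[:,1:].astype(np.float32)); print(r)
    print('y range',np.percentile(T[:,1],[0,2,98,100]),'z range',np.percentile(T[:,2],[0,2,98,100]))
    vv,uu=np.where(yel); print('px',uu.min(),uu.max(),vv.min(),vv.max())
shaft_rel('w6')
E
python3 meas.py
```

```text
n 232 H [0.07700597 0.07881941 0.080091  ]
((1.8891716003417969, 2.1428165435791016), (16.81719970703125, 11.05184268951416), 88.13029479980469)
y range [-3.90815369 -3.34933405  7.04477717  7.40568792] z range [-6.08101355 -6.00648049 10.39669171 10.54835052]
px 274 293 197 209
```

```bash
cat >> h.py <<'E'
def settle(t,z,Rm,n=3,feed=.1):
    off=np.zeros(2)
    for i in range(n):
        c=np.array(t)+off; move_l([c[0],c[1],z],Rm,feed=feed); sleep(.15); q=sense()['position']; e=np.array(t)-q[:2]; off+=e
        print('settle',q.round(5),(e*1000).round(2))
        if np.hypot(*e)<3e-4: break
    return np.array(t)+off-e
E
python3 - <<'E'
from h import *
Rm=R(np.deg2rad(119.3))
settle([.57675,.02733],.2,Rm); T1=camera_params('wrist')['tool_from_camera'][:3,3]
s=sense(); wsnap('w7'); p,d,P,f=wcloud('w7'); z=np.load('pics/w7.npz'); print(T1,s['wrist_force'],s['time_s'])
import meas
meas.shaft_rel('w7')
Q=(P-z['pos'])@z['rot']*1000
np.set_printoptions(suppress=True,precision=1,linewidth=150)
for v in (218,222,250,254,266,270): print(v,Q[v,284],Q[v,241],Q[v,324])
E
```

```text
settle [0.57718 0.02713 0.20049] [-0.43  0.2 ]
settle [0.57635 0.02757 0.20011] [ 0.4  -0.24]
settle [0.57674 0.02726 0.19999] [0.01 0.07]
[-0.11778269  0.07955144  0.00121897] [ 0.61704355 -0.43178618 -0.21570419] 20.0917
n 232 H [0.07700449 0.07881797 0.08008954]
((1.8832731246948242, 2.1405386924743652), (16.81721305847168, 11.051846504211426), 88.13034057617188)
y range [-3.91404596 -3.35523148  7.03887561  7.39979197] z range [-6.0833029  -6.00876919 10.39440618 10.54607894]
px 274 293 197 209
n 243 H [0.07657086 0.07896124 0.08016257]
((1.3417954444885254, 1.1878094673156738), (17.093612670898438, 11.15412712097168), 88.63553619384766)
y range [-4.43720401 -3.18012012  6.51772386  6.93304534] z range [-7.22377276 -7.12904237  8.99190391  9.79795604]
px 272 293 204 217
218 [44.3 22.5  2.1] [146.2 -13.3 -35.6] [145.5 -13.1  38.1]
222 [39.  22.1  2.1] [145.9 -17.  -35.7] [145.6 -17.   38.3]
250 [13.2 18.   1.9] [146.  -44.4 -36.9] [39.9  5.4 24.1]
254 [ 8.8 18.1  1.9] [ 31.7   7.  -20.5] [31.5  7.  22.9]
266 [ 3.8 14.8  1.9] [ 29.    1.4 -20.4] [28.5  1.6 22.8]
270 [ 2.7 13.5  1.9] [ 29.   -0.9 -20.5] [28.9 -0.9 22.9]
```

```bash
python3 - <<'E'
from h import *
Rm=R(np.deg2rad(119.3)); t=[.57675,.02733]
c=settle(t,.131,Rm); print(c,sense()['wrist_force'])
r=move_l([*c,.114],Rm,feed=.02,until_force=5)
s=sense(); print(r,s['position'],s['wrist_force'],s['ft_torque'],s['time_s'],s['finger_gap'])
snap('scene','sc2'); snap('side','sd2')
p=cv2.imread('pics/sc2.png')[180:270,200:320]; q=cv2.imread('pics/sd2.png')[160:250,260:380]
cv2.imwrite('pics/z7.png',cv2.resize(np.hstack([p,q]),None,fx=3.3,fy=3.3,interpolation=cv2.INTER_CUBIC))
E
```

```text
settle [0.57733 0.02737 0.13185] [-0.58 -0.04]
settle [0.5762  0.02728 0.13106] [0.55 0.05]
settle [0.57672 0.02735 0.13097] [ 0.03 -0.02]
[0.57672083 0.02734383] [-0.02141401  0.73791674 -0.19902667]
False [0.57683514 0.02732187 0.11411878] [-0.87856449 -0.67654303 -0.96917015] [-0.02548818  0.00846563  0.02089848] 22.9333 0.009822707626433091
```

View pics/z7.png

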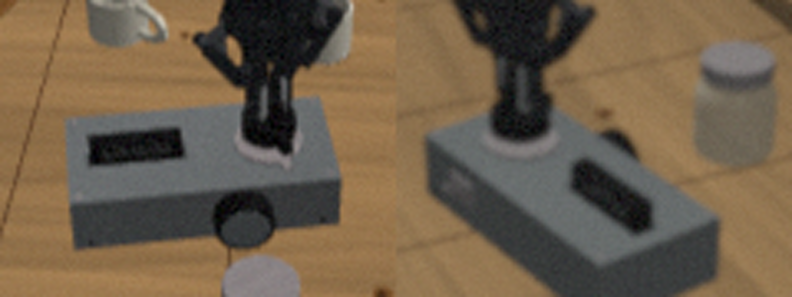

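The knob slid on with no force and its nose lines up with the dial tooth. Next I'll press it down to the stop.

```bash
python3 - <<'E'
from h import *
Rm=R(np.deg2rad(119.3)); c=np.array([.57672,.02734])
for z in np.arange(.1125,.099,-.001):
    r=move_l([*c,z],Rm,feed=.02,until_force=25)
    sleep(.1); s=sense(); print(round(z,4),r,s['position'].round(4),s['wrist_force'].round(2),round(s['finger_gap'],4))
    if r or s['wrist_force'][2]>14: break
sleep(.3); s=sense(); print(s['time_s'],s['position'],s['wrist_force'],s['ft_torque'])
E
```

```text
0.1125 False [0.5767 0.0274 0.1125] [-0.25  0.55 -0.7 ] 0.0101
0.1115 False [0.5769 0.0273 0.1118] [-0.42 -1.1   2.06] 0.0105
0.1105 False [0.5769 0.0273 0.1107] [-0.6   0.49  2.97] 0.0106
0.1095 False [0.5769 0.0273 0.1096] [-0.83 -0.21  5.18] 0.0107
0.1085 False [0.5769 0.0274 0.1087] [-1.25  0.15  4.93] 0.0104
0.1075 False [0.5769 0.0273 0.1079] [-1.04  0.51  6.61] 0.01
0.1065 False [0.5769 0.0274 0.1071] [-1.47  0.08  8.24] 0.0103
0.1055 False [0.577  0.0273 0.107 ] [-3.54 -0.11 14.06] 0.0102
26.1333 [0.57697147 0.02734588 0.10699533] [-3.55163755 -0.7834272  14.29621242] [-0.0916267   0.85517642 -0.01240344]
```

Force rose from 2 N to 8 N over 5 mm, then met a hard stop at TCP 0.107 with 14 N. That matches the spring. One last look before I hand in.

```bash
python3 - <<'E'
from h import *
snap('scene','sc3'); snap('side','sd3'); wsnap('w9')
p=cv2.imread('pics/sc3.png')[180:270,200:320]; q=cv2.imread('pics/sd3.png')[160:250,260:380]
cv2.imwrite('pics/z8.png',cv2.resize(np.hstack([p,q]),None,fx=3.3,fy=3.3,interpolation=cv2.INTER_CUBIC))
P,d,C,f=wcloud('w9'); z=np.load('pics/w9.npz')
p,d,S=cloud('scene','sc3'); m=(S[...,2]>.068)&(S[...,2]<.085)&(p.max(2)<70); m[:,250:]=0; m[:, :215]=0; print('pack top',S[m].mean(0),np.percentile(S[m][:,2],[10,50,90]),m.sum())
s=sense(); print(s['time_s'],s['wrist_force'],s['position'])
E
```

```text
pack top [-0.01825505 -0.19356883  0.07544178] [0.06992545 0.07557269 0.08047493] 191
26.2833 [-4.11671309 -0.42046782 13.98265775] [0.5769689  0.0273103  0.10699864]
```

View pics/z8.png

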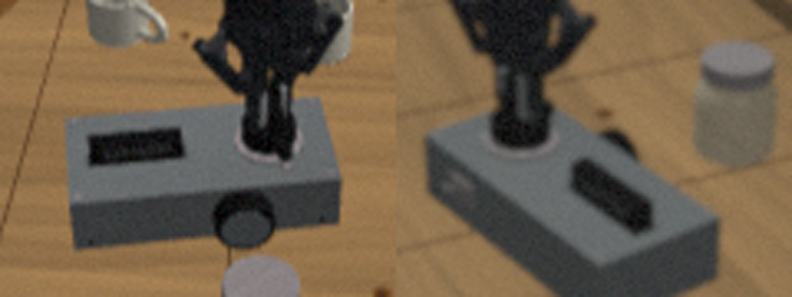

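View pics/w9.png

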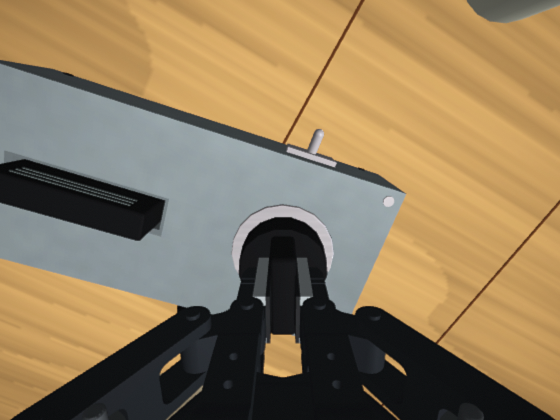

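The knob sits flat and concentric on the disc with its nose over the tooth, and the pack is upright in the slot. Handing in now.

```bash
python3 -c "
from h import *
print(finish_job())"
```

```text
the job is handed in; nothing more can be done
None
```

I put the middle-sized pack fully into the lamp's slot and let go. I then turned the knob to match the D-shaft, pushed it on and handed in at about 26 s, still holding it pressed down. The system gave no verdict.

**Pack:** I picked it by its measured size, 79 mm long and 58 mm high. After I let go, closed fingers pushed it down and met its top at 75 mm above the shelf, which is the 20 mm proud it should be.

**Knob:** It slid onto the shaft with no noticeable force, and its nose lines up with the dial tooth in the last pictures. Pressing it, the force rose from about 2 N to 8 N over 5 mm, as the spring should. It then met a hard stop and held at about 14 N. I gripped it with 80 N.

**Other things on the shelf:** No bystander looked moved in the pictures I viewed, but I did not measure their positions.

**Checks that failed or disagreed:**
- **Arm position:** the arm settled 2.5 mm off its commanded position above the shaft, and the wrist camera's calibration shifted by about 1 mm with pose. I aligned the knob to the shaft within a single wrist picture instead.
- **Finger gap:** it read 1–2 mm under the true part thickness.
- **Last pack check:** my final depth check of the pack's top picked up background points, so I disregarded it and relied on the contact height and the pictures.

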